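Clamp a slide box on the shaker

ROBOT

A 7-joint arm with a two-finger parallel gripper is mounted at the origin on a cart in front of the work surface, level with it; the furniture and walls round the work are solid. World frame = base frame: x ahead of the robot, y to its left, z up, the work surface at z = 0. Lengths are in mm, angles in rad, forces in N, time in s.
With the tool pointing down it reaches from about 425 to 925 mm from the base axis. Payload 6.8 kg.
Tool frame: the origin (TCP) lies at the very end of the fingers, on their centre line; the grasp point (between the pads) lies 19 mm behind it (r.tcp_to_grasp is the distance from the TCP to the grasp point, in mm); z points along the fingers, y is the line along which they close (so a half turn about z gives the same grasp; the last joint's range is limited). The gripper opens to 85 mm and grips with 20 to 120 N. Pads are 22 mm wide; open, the fingers measure 114 mm over their backs; the gripper's body (76 mm by 85 mm) begins 54 mm behind the grasp point. The pads swing forward as they close: fully open they stand 13 mm farther back than shut.
Start: joints at [-1.37, 0.477, 0.022, 1.555, -0.011, 1.109, -0.083], TCP at [205.139, 643.09, 231.308] pointing down, gripper open.
Joint ranges: [-2.96, 2.96], [-0.34, 2.1], [-1.41, 1.46], [0.24, 2.44], [-1.37, 4.51], [0.17, 1.92], [-2.96, 2.96]. Speed limits (rad/s): [2.39, 2.39, 3.14, 3.14, 3.14, 3.14, 3.14].

INTERFACE

Orientations are given as a unit quaternion [x, y, z, w].
In Python, from cell import r gives the robot as it stands.
- The arm moves only by the tool drive_tool, never from a script. Its arguments are lists of equal length, an entry for each row: "hand": the closure, from 0 (fully open) to 1 (shut); "slide": the shift along the tool's x, y, z in m, a list of three; "twist": the turn, a rotation vector about the tool's x, y, z in rad, a list of three. A call has 1 to 20 rows; each row shifts and turns the commanded pose from where the row before left it, along the tool's axes as they then stand; what a row does not reach is not made up. A row lasts 1/10 s, in which the tool goes at most 50 mm and 8.59 degrees, less where a joint would pass 70% of its speed; a pose out of reach is approached as far as the arm can. A call is refused whole if a number of a shift passes 0.05 or a number of a turn 0.15, either way. A call with a gripper value outside its range is refused whole. The fingers move at their own pace and stop on an object; the grip force is fixed at half the most. Time passes only in rows, so rows that do not move let the fingers close. It gives the time, the measured TCP pose, the force, the opening and the grip force at its end, in the units of the state.
- r.state(): the state, without advancing time (a new reading comes with each control period).
- r.grab_frame(name): name is "scene" or "side" or "wrist"; returns a dict with "frame" (420x560x3 uint8, red, green, blue), "vfov" (degrees; the focal length in pixels is half the picture's height over the tangent of half this angle, whatever the lens; pixels are square), "cx", "cy" (the principal point, pixels), "k1" (the pictures are not rectified: a ray, as slopes to the right and down, at radius r is drawn at 1 + k1 r^2 times it, then the intrinsics apply), "extrinsics" (4x4, takes a point from world to camera coordinates); the wrist camera has in their place "T_tool_cam" (4x4, takes a point from camera to tool coordinates, whose origin is the TCP and whose axes are the flange's). Camera axes: x right, y up, looking along -z (the intrinsics and any distortion apply to the point x, -y, -z); pixel columns grow to the right and rows downward; lengths in mm; the calibration is good to about 2 mm. A picture is of the moment at which its call begins: read the wrist's pose just before it. There is no depth.
- r.close_job(): hands the job in; it is judged then, once.
The state is a dict: "time_s": time; "joint_pos": joint angles; "joint_vel": joint speeds; "tau": joint torques, N m; "position": TCP position; "tool_rot": TCP orientation; "force": force on the tool from outside, world axes, zero at the start; "wrist_torque": the same for the moment, N m; "grip_width": opening from 0.0 (shut) to 1.0 (fully open); "finger_force": force on a finger pad.
Only numpy, scipy, OpenCV 4.12 (cv2) and the standard library are available. Lean on these libraries where they do the work, as an engineer would, in place of code of your own. Each camera call takes 0.05 s, during which the arm holds its last target. There are 200 camera calls.

TASK

Lay the small teal slide box flat on the black rubber pad of the shaker, lid up and centred, its short ends facing the fixed fence and the open clamp jaw, and let go of it. Then swing the red cam lever clockwise (seen from above), past its dead centre, until it snaps shut and the jaw holds the box tight against the fence; leave the things standing round about where they are.

Things in the scene. Friction and masses are not known exactly. Their poses are not given: they have to be found in the camera images.
- slide_box: small teal slide box with a closed clear-topped lid (the lid does not open), loose, 90 g or so, 48 (x) x 67 (y) x 22 (z) mm; the lid is the longest part, 68 mm along y. Origin: centre of the underside; z up, y along its long side. Grasp it across its 48 mm x direction. Turned by half a turn it serves as well.
- shaker: white bench shaker with a grey platform, fixed, platform 180 (x) x 230 (y) mm, top 42 mm above the worktop. Origin: centre of the underside on the worktop; its y axis is the clamp axis and points from the cam lever over the jaw and the bay to the fixed fence; x is along the fence.
- bay (a point): centre of the loading bay, on the black rubber pad (60 x 76 mm, top 45 mm above the worktop); axes as the shaker's. Fixed fence face at y = +38.5 mm, open jaw's face at y = -38.5 mm; both rise 20 mm above the pad and are up to 70 mm wide; the x sides are open. Put the box's centre here, its y along the shaker's y; the jaw then pushes it some 4.5 mm in +y to the fence.
- jaw: moving clamp jaw, aluminium with a black rubber face 56 mm wide, facing the fence; the cam pushes it along the shaker's +y by up to 14 mm. It is sprung and presses with about 15 N when clamped. Origin: middle of the jaw block's back.
- cam_lever (a joint): angle of the red lever about the vertical axis at lever_pivot, rad: 0 fully open (points along the shaker's -y), growing clockwise seen from above to 1.62, shut at its stop (points along the shaker's -x). Dead centre 1.35: before it the lever springs back towards open, past it it snaps to the stop. Takes 2 to 3 N at the knob.
- lever_pivot (a point): point on the lever's vertical turning axis, at the height of the middle of the knob (90 mm above the worktop).
- lever_knob (a point): middle of the upright red knob on the lever's end: a cylinder of 18 mm diameter, from 76 to 106 mm above the worktop, 85 mm from the pivot axis. The lever's bar lies below it, from 66 to 76 mm; the cam housing under the pivot ends at 64 mm.
- timer: small white timer, loose bystander, 62 x 66 x 16 mm, origin at the centre of the underside.
- red_dish: closed red petri dish, loose bystander, 65 mm diameter, 16 mm high, origin at the centre of the underside.
- cup_a: sample cup with orange lid, loose bystander, 59 mm diameter, 66 mm high, origin at the centre of the underside.
- cup_b: white sample cup with clear lid, loose bystander, 59 mm diameter, 66 mm high, origin at the centre of the underside.
There are look-alikes about, which are no part of the job. Leave any blue or purple look-alike of the slide_box alone.

How it is judged:
By the outcome, as a careful person would: the job done as asked, in the order asked, and still so for the second after the job is handed in, with the robot touching nothing.
It also fails if it takes over 48 s, if anything falls off the work surface, if the arm or the gripper's body presses on something with over 40 N, if the wrist force passes 120 N, or if a joint passes its speed limit or range.

## Working session

There is one attempt and no reset: what is moved stays moved. The work goes in short steps, Python scripts to look and compute and a tool call to move; the robot and the scene stay as the last step left them, time stands still between calls to the robot, and variables do not carry over. Pictures are saved under pics/ and viewed, at most 14 in all, crops included, and the job is handed in when it is done.

Besides the shell and the picture viewer there is one more tool, called after "Emit:" as name(argument=value, ...), one argument or row to a line, values as JSON. drive_tool: Moves the arm, as the interface text tells. Its arguments: {"type":"object","properties":{"hand":{"type":"array","items":{"type":"number"}},"slide":{"type":"array","items":{"type":"array","items":{"type":"number"}}},"twist":{"type":"array","items":{"type":"array","items":{"type":"number"}}}},"required":["hand","slide","twist"]}

```bash
mkdir -p pics; ls; python3 - <<'E'
from cell import r
import cv2,pickle
print(r.state())
F={}
for n in ("scene","side","wrist"):
    f=r.grab_frame(n);F[n]=f
    cv2.imwrite(f"pics/{n}0.png",f["frame"][:,:,::-1]); print(n,{k:v for k,v in f.items() if k!="frame"})
pickle.dump(F,open("f0.pkl","wb"))
E
```

```text
pics
{'time_s': 0.0, 'joint_pos': array([-1.37006385,  0.47781344,  0.0223529 ,  1.55646714, -0.01151372,
        1.10931934, -0.08309949]), 'joint_vel': array([-0.00109966,  0.00153751,  0.00043087, -0.00065766, -0.00014261,
       -0.00058414,  0.00036544]), 'tau': array([ 5.99228915e-04, -5.96460056e+01,  1.60813842e+00, -2.81198716e+01,
        1.25054520e-02,  9.18241072e-03, -7.56527982e-06]), 'position': array([204.99866574, 642.47929287, 230.31041555]), 'tool_rot': array([ 1.53801202e-01,  9.88101365e-01, -9.36277847e-04, -7.77064330e-05]), 'force': array([ 0.47555602, -0.18326392,  0.40205213]), 'wrist_torque': array([-0.0484797 , -0.00118402, -0.02423165]), 'finger_force': 0.0, 'grip_width': 0.9943541682851667}
scene {'vfov': 48.990034850422326, 'cx': 282.2596909148684, 'cy': 208.72948727871048, 'k1': -0.046963456470971394, 'extrinsics': array([[ 8.14747602e-01, -5.79771563e-01,  7.16094119e-03,
        -5.12935326e+02],
       [ 2.61581798e-01,  3.78564496e-01,  8.87842264e-01,
        -1.38295196e+02],
       [-5.17456575e-01, -7.21494184e-01,  4.60092203e-01,
        -1.
[... 339 characters left out ...]
 4.26114930e-01,  9.04114612e-01,
         3.33166036e+01],
       [ 5.96937701e-03, -9.04471527e-01,  4.26492231e-01,
        -1.87000832e+03],
       [ 0.00000000e+00,  0.00000000e+00,  0.00000000e+00,
         1.00000000e+00]])}
wrist {'vfov': 60.856968318275484, 'cx': 278.937568931594, 'cy': 206.82797108823226, 'k1': 0.003229197712043717, 'T_tool_cam': array([[ 2.16597210e-04,  9.60065966e-01,  2.79773647e-01,
         7.15690404e+01],
       [ 9.99999492e-01,  6.74672918e-05, -1.00570641e-03,
         3.80804587e-01],
       [-9.84420069e-04,  2.79773722e-01, -9.60065464e-01,
        -1.42325583e+02],
       [ 0.00000000e+00,  0.00000000e+00,  0.00000000e+00,
         1.00000000e+00]])}
```

View pics/scene0.png

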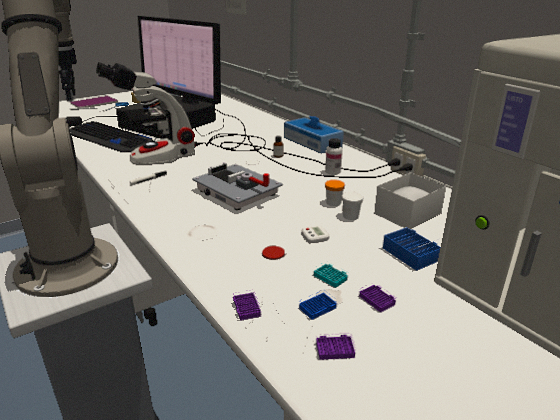

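View pics/side0.png

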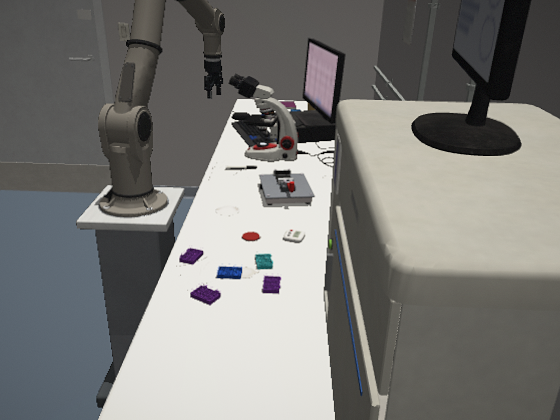

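View pics/wrist0.png

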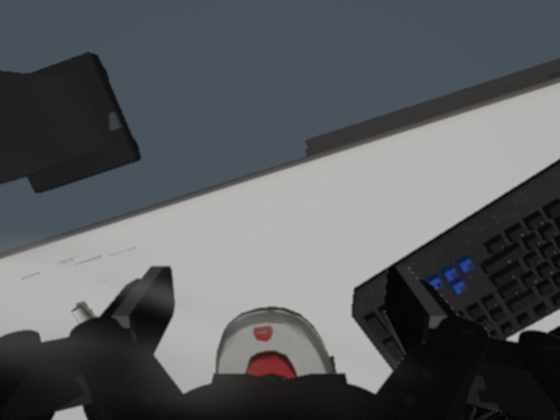

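The scene and side views show the teal box at scene (330,275) / side (263,261), the shaker at (238,187) / (286,190), the red knob at (266,180) / (291,186). The wrist is over the microscope, far from the work.

```bash
cat > h.py <<'E'
import numpy as np,cv2
from scipy.spatial.transform import Rotation as R
def setup(f,st=None):
    h=f["frame"].shape[0]; fl=h/2/np.tan(np.radians(f["vfov"])/2)
    K=np.array([[fl,0,f["cx"]],[0,fl,f["cy"]],[0,0,1]]); d=np.array([f["k1"],0,0,0.])
    if "extrinsics" in f: T=np.linalg.inv(f["extrinsics"])
    else:
        W=np.eye(4);W[:3,:3]=R.from_quat(st["tool_rot"]).as_matrix();W[:3,3]=st["position"];T=W@f["T_tool_cam"]
    return K,d,T
def rays(f,px,st=None):
    K,d,T=setup(f,st); u=cv2.undistortPoints(np.array(px,float).reshape(-1,1,2),K,d).reshape(-1,2)
    D=np.c_[u[:,0],-u[:,1],-np.ones(len(u))]@T[:3,:3].T
    return T[:3,3],D/np.linalg.norm(D,axis=1)[:,None]
def plane(f,px,z,st=None):
    o,D=rays(f,px,st); return o+D*((z-o[2])/D[:,2])[:,None]
def tri(fs,pxs):
    A=0;b=0
    for f,p in zip(fs,pxs):
        o,D=rays(f,[p]);P=np.eye(3)-np.outer(D[0],D[0]);A=A+P;b=b+P@o
    return np.linalg.solve(A,b)
def blobs(f,lo,hi,amin=20):
    m=cv2.inRange(cv2.cvtColor(f["frame"],cv2.COLOR_RGB2HSV),lo,hi)
    m=cv2.morphologyEx(m,cv2.MORPH_CLOSE,np.ones((3,3)))
    c=cv2.findContours(m,cv2.RETR_EXTERNAL,cv2.CHAIN_APPROX_NONE)[0]
    return sorted([k for k in c if cv2.contourArea(k)>=amin],key=cv2.contourArea,reverse=True)
E
python3 - <<'E'
from h import *; import pickle
np.set_printoptions(precision=1,suppress=True)
F=pickle.load(open("f0.pkl","rb"))
for n in("scene","side"):
    f=F[n]; b=blobs(f,(80,80,40),(98,255,255))
    for k in b[:3]:
        q=plane(f,k,20); print(n,'teal',cv2.contourArea(k),k.reshape(-1,2).mean(0),cv2.minAreaRect(q[:,:2].astype(np.float32)))
    for k in blobs(f,(0,150,80),(6,255,255))[:6]: print(n,'red',cv2.contourArea(k),cv2.boundingRect(k),plane(f,[k.reshape(-1,2).mean(0)],16)[0],plane(f,[k.reshape(-1,2).mean(0)],90)[0])
print(plane(F["scene"],[(193,181),(222,163),(284,184),(237,207)],42))
print(plane(F["scene"],[(315,234),(335,195),(352,212),(273,253)],20))
s=cv2.resize(F["scene"]["frame"][145:300,180:380],None,fx=4,fy=4,interpolation=cv2.INTER_CUBIC)[:600,:800]
cv2.imwrite("pics/c1.png",s[:,:,::-1])
E
```

```text
scene teal 439.5 [330.4 274.8] ((476.72003173828125, -402.4356384277344), (60.98025894165039, 73.95258331298828), 11.05570125579834)
scene red 181.0 (263, 246, 21, 12) [ 427.1 -245.3   16. ] [ 362.2 -340.4   90. ]
scene red 64.0 (250, 174, 19, 11) [643.9 140.1  16. ] [552.7  -1.6  90. ]
scene red 63.0 (139, 141, 29, 12) [468.2 643.1  16. ] [398.3 440.5  90. ]
scene red 24.5 (178, 127, 11, 9) [648.9 768.5  16. ] [557.2 550.8  90. ]
side teal 198.5 [263.7 260.9] ((489.7505798339844, -413.2157897949219), (45.827632904052734, 78.28386688232422), 3.6887478828430176)
side red 83.0 (242, 233, 17, 7) [ 439.4 -257.9   16. ] [ 449.7 -396.9   90. ]
side red 36.0 (287, 182, 7, 9) [564.  172.8  16. ] [562.2  -7.9  90. ]
side red 34.0 (254, 144, 22, 6) [439.1 642.8  16. ] [449.4 416.8  90. ]
[[429.  198.9  42. ]
 [576.5 280.5  42. ]
 [649.5  19.3  42. ]
 [451.7 -32.6  42. ]]
[[ 561.1 -242.5   20. ]
 [ 758.8  -95.4   20. ]
 [ 724.8 -206.9   20. ]
 [ 420.6 -254.8   20. ]]
```

View pics/c1.png

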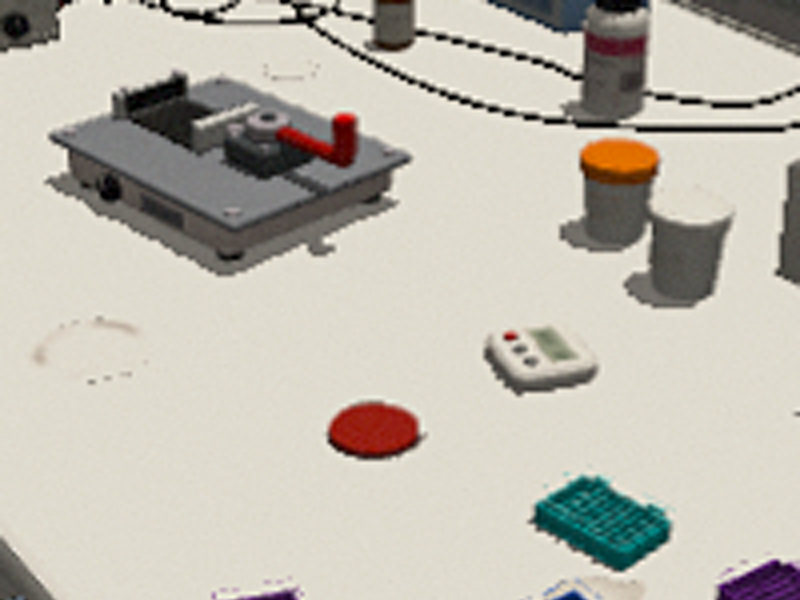

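```bash
cat > plan.py <<'E'
import numpy as np,sys
from h import R
# pts: list of (x,y,z,yaw_deg of tool y,rows); tool vertical. prints rows in tool axes
def plan(pts,st):
    p=np.array(st["position"]);M=R.from_quat(st["tool_rot"]).as_matrix();yaw=np.degrees(np.arctan2(M[1,1],M[0,1]))
    S=[];T=[]
    for x,y,z,w,n in pts:
        d=(np.array([x,y,z])-p)/n; dw=round(np.radians(yaw-w)/n,3)
        for i in range(n):
            a=np.radians(yaw); ty=np.array([np.cos(a),np.sin(a),0]);tx=np.array([-np.sin(a),np.cos(a),0])
            s=[round(float(v)/1000,4) for v in(d@tx,d@ty,-d[2])]
            S.append(s);T.append([0,0,float(dw)]);p=p+(tx*s[0]+ty*s[1])*1000+[0,0,-s[2]*1000];yaw-=np.degrees(dw)
    print(str(S).replace(" ",""));print(str(T).replace(" ",""));print(len(S),p,yaw)
E
python3 - <<'E'
from cell import r; from plan import plan
plan([(250,420,260,72,6),(400,200,320,36,7),(540,20,280,0,7)],r.state())
E
```

```text
[[-0.0184,-0.0331,-0.0049],[-0.0185,-0.0331,-0.0049],[-0.0185,-0.033,-0.0049],[-0.0185,-0.033,-0.0049],[-0.0186,-0.033,-0.0049],[-0.0186,-0.033,-0.0049],[-0.0301,-0.0232,-0.0086],[-0.0321,-0.0204,-0.0086],[-0.0338,-0.0175,-0.0086],[-0.0352,-0.0144,-0.0086],[-0.0364,-0.0112,-0.0086],[-0.0372,-0.0078,-0.0086],[-0.0378,-0.0045,-0.0086],[-0.0325,0.0011,0.0057],[-0.0323,0.004,0.0057],[-0.0318,0.0069,0.0057],[-0.0311,0.0097,0.0057],[-0.0301,0.0124,0.0057],[-0.0289,0.015,0.0057],[-0.0274,0.0175,0.0057]]
[[0,0,0.001],[0,0,0.001],[0,0,0.001],[0,0,0.001],[0,0,0.001],[0,0,0.001],[0,0,0.09],[0,0,0.09],[0,0,0.09],[0,0,0.09],[0,0,0.09],[0,0,0.09],[0,0,0.09],[0,0,0.089],[0,0,0.089],[0,0,0.089],[0,0,0.089],[0,0,0.089],[0,0,0.089],[0,0,0.089]]
20 [539.87561983  20.0692819  280.26995656] 0.17296666011979944
```

Emit:
drive_tool(
  hand=[0,0,0,0,0,0,0,0,0,0,0,0,0,0,0,0,0,0,0,0],
  slide=[
    [-0.018,-0.033,-0.005],
    [-0.018,-0.033,-0.005],
    [-0.018,-0.033,-0.005],
    [-0.018,-0.033,-0.005],
    [-0.019,-0.033,-0.005],
    [-0.019,-0.033,-0.005],
    [-0.03,-0.023,-0.009],
    [-0.032,-0.02,-0.009],
    [-0.034,-0.018,-0.009],
    [-0.035,-0.014,-0.009],
    [-0.036,-0.011,-0.009],
    [-0.037,-0.008,-0.009],
    [-0.038,-0.004,-0.009],
    [-0.032,0.001,0.006],
    [-0.032,0.004,0.006],
    [-0.032,0.007,0.006],
    [-0.031,0.01,0.006],
    [-0.03,0.012,0.006],
    [-0.029,0.015,0.006],
    [-0.027,0.018,0.006],
  ],
  twist=[
    [0,0,0],
    [0,0,0],
    [0,0,0],
    [0,0,0],
    [0,0,0],
    [0,0,0],
    [0,0,0.09],
    [0,0,0.09],
    [0,0,0.09],
    [0,0,0.09],
    [0,0,0.09],
    [0,0,0.09],
    [0,0,0.09],
    [0,0,0.09],
    [0,0,0.09],
    [0,0,0.09],
    [0,0,0.09],
    [0,0,0.09],
    [0,0,0.09],
    [0,0,0.09],
  ],
)

```text
time_s: 2.15
position: [541.9, 23.4, 282.0]
tool_rot: [0.708, 0.707, 0.0, -0.0]
force: [0.9, 0.3, 0.1]
grip_width: 1.0
finger_force: 0.0
```

```bash
python3 - <<'E'
from cell import r; import pickle,cv2
from plan import plan
st=r.state();f=r.grab_frame("wrist");g=r.grab_frame("scene")
pickle.dump((st,f,g),open("f1.pkl","wb"))
cv2.imwrite("pics/w1.png",cv2.resize(f["frame"],(800,600),interpolation=cv2.INTER_CUBIC)[:,:,::-1])
print(st["position"],st["tool_rot"],st["joint_pos"])
plan([(500,-200,280,0,6),(480,-430,250,0,6)],st)
E
```

```text
[541.89229145  23.40833067 281.96951861] [ 7.07677641e-01  7.06535455e-01  8.34993157e-07 -9.00489606e-05] [-0.64725881  0.22831236  0.58466147  1.84325858 -0.14000569  1.11097709
 -0.01377561]
[[-0.0372,-0.0069,0.0003],[-0.0372,-0.0069,0.0003],[-0.0372,-0.0069,0.0003],[-0.0372,-0.0069,0.0003],[-0.0372,-0.0069,0.0003],[-0.0372,-0.0069,0.0003],[-0.0384,-0.0033,0.005],[-0.0384,-0.0033,0.005],[-0.0384,-0.0033,0.005],[-0.0384,-0.0033,0.005],[-0.0384,-0.0033,0.005],[-0.0384,-0.0033,0.005]]
[[0,0,-0.0],[0,0,-0.0],[0,0,-0.0],[0,0,-0.0],[0,0,-0.0],[0,0,-0.0],[0,0,-0.0],[0,0,-0.0],[0,0,-0.0],[0,0,-0.0],[0,0,-0.0],[0,0,-0.0]]
12 [ 479.95967737 -430.09222205  250.16951861] -0.0925491352171204
```

View pics/w1.png

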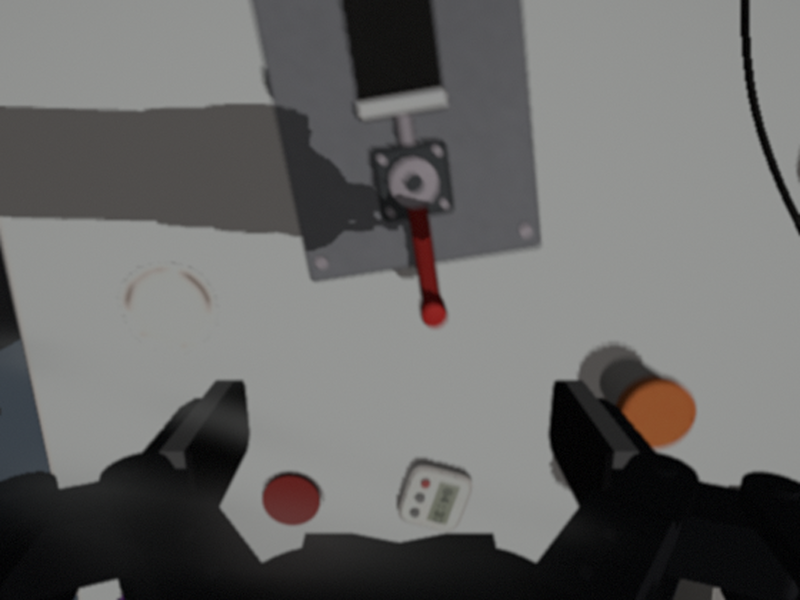

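Wrist view (800-wide): jaw at (402,103), pivot (413,180), knob (433,314), front platform corners (314,278) and (540,243); the fence is out of the top. Shift +y to see all of the bay.

Emit:
drive_tool(
  hand=[0,0,0,0],
  slide=[
    [0.03,-0.005,0],
    [0.03,-0.005,0],
    [0.03,-0.005,0],
    [0,0,0],
  ],
  twist=[
    [0,0,0],
    [0,0,0],
    [0,0,0],
    [0,0,0],
  ],
)

```text
time_s: 2.65
position: [524.7, 120.4, 281.9]
tool_rot: [0.703, 0.711, 0.0, -0.001]
force: [0.0, 0.7, -0.4]
grip_width: 0.997
finger_force: 0.0
```

```bash
python3 - <<'E'
from cell import r; import pickle,cv2
st=r.state();f=r.grab_frame("wrist")
pickle.dump((st,f),open("f2.pkl","wb"))
cv2.imwrite("pics/w2.png",cv2.resize(f["frame"][0:300,100:500],(800,600),interpolation=cv2.INTER_CUBIC)[:,:,::-1])
print(st["position"],st["tool_rot"])
E
```

```text
[524.71952421 120.38826746 281.89875509] [ 7.03247212e-01  7.10944435e-01  1.81529526e-04 -1.15582881e-03]
```

View pics/w2.png

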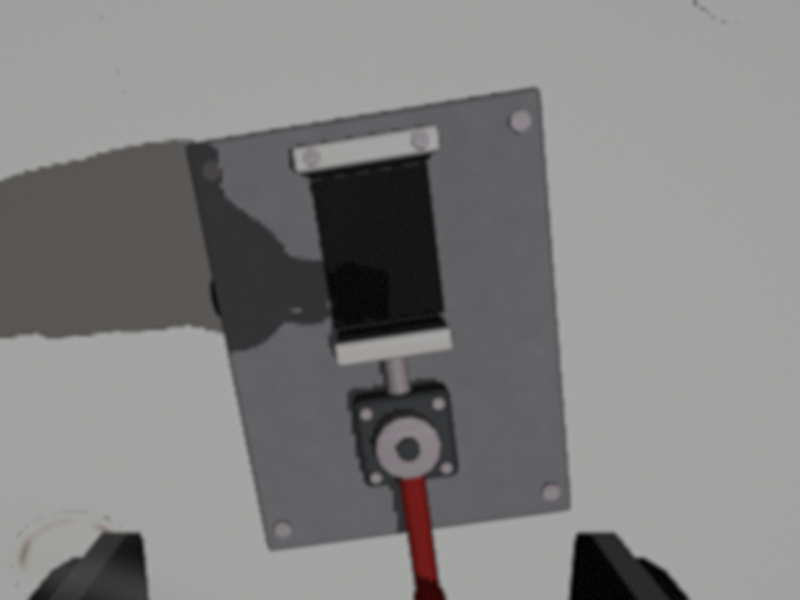

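Crop shows platform corners (188,145),(540,90),(570,508),(270,550), pad sides about (312,180),(428,163),(442,312),(333,330), pivot hub (408,449), fence at top, jaw at (392,342).

```bash
cat > shk.py <<'E'
from h import *; import pickle
from cell import r
from plan import plan
np.set_printoptions(precision=1,suppress=True)
st,f=pickle.load(open("f2.pkl","rb"))
q=lambda L,z:plane(f,[(100+(a)/2,b/2) for a,b in L],z,st)
c=q([(188,145),(540,90),(570,508),(270,550)],42)
print("plat",c,np.linalg.norm(np.diff(c[[0,1,2,3,0]],axis=0),axis=1),c.mean(0))
ux=(c[1]-c[0]+c[2]-c[3]);uy=(c[0]-c[3]+c[1]-c[2])
ax=np.degrees(np.arctan2(ux[1],ux[0]));ay=np.degrees(np.arctan2(-uy[0],uy[1]));print("ang",ax,ay)
a=np.radians((ax+ay)/2);X=np.array([np.cos(a),np.sin(a)]);Y=np.array([-np.sin(a),np.cos(a)]);C=c.mean(0)[:2]
loc=lambda P:np.c_[(P[:,:2]-C)@X,(P[:,:2]-C)@Y]
print("pad",loc(q([(312,180),(428,163),(442,312),(333,330)],45)))
print("fence top back/front",loc(q([(293,150),(437,128),(300,172),(438,150)],65)))
print("jaw top back",loc(q([(338,362),(450,346),(336,344),(448,328)],65)))
h=q([(408,449)],76);print("hub",h,loc(h))
st1,f1,_=pickle.load(open("f1.pkl","rb"))
k=plane(f1,[(433*.7,314*.7)],106,st1);h1=plane(f1,[(413*.7,180*.7)],76,st1);print("knob",k,loc(k),"hub1",h1,loc(h1))
F=pickle.load(open("f0.pkl","rb"))
E
python3 - <<'E'
from shk import *
plan([(500,-160,280,0,7),(485,-440,250,0,7)],r.state())
E
```

```text
plat [[437.8 220.8  42. ]
 [612.3 248.1  42. ]
 [647.9  26.1  42. ]
 [473.8  -2.7  42. ]] [176.7 224.8 176.4 226.4] [542.9 123.1  42. ]
ang 9.13881032513296 9.122802288619637
pad [[-29.3  87.4]
 [ 29.5  86.8]
 [ 27.8  11.6]
 [-30.8  10.6]]
fence top back/front [[-34.9 101.1]
 [ 33.6 100.7]
 [-33.3  90.9]
 [ 32.9  91. ]]
jaw top back [[-29.7  -2.9]
 [ 28.   -3.1]
 [-29.3   6.5]
 [ 28.    6.2]]
hub [[550.5  72.6  76. ]] [[ -0.5 -51. ]]
knob [[564.2 -10.1 106. ]] [[  -0.1 -134.9]] hub1 [[551.4  74.   76. ]] [[  0.5 -49.8]]
[[-0.0396,-0.0039,0.0003],[-0.0396,-0.0039,0.0003],[-0.0396,-0.0038,0.0003],[-0.0396,-0.0038,0.0003],[-0.0396,-0.0038,0.0003],[-0.0396,-0.0037,0.0003],[-0.0396,-0.0037,0.0003],[-0.04,-0.0022,0.0043],[-0.04,-0.0022,0.0043],[-0.04,-0.0022,0.0043],[-0.04,-0.0022,0.0043],[-0.04,-0.0022,0.0043],[-0.04,-0.0022,0.0043],[-0.04,-0.0022,0.0043]]
[[0,0,0.001],[0,0,0.001],[0,0,0.001],[0,0,0.001],[0,0,0.001],[0,0,0.001],[0,0,0.001],[0,0,0.0],[0,0,0.0],[0,0,0.0],[0,0,0.0],[0,0,0.0],[0,0,0.0],[0,0,0.0]]
14 [ 485.  -439.8  249.8] 0.06528464066966977
```

Emit:
drive_tool(
  hand=[0,0,0,0,0,0,0,0,0,0,0,0,0,0,0],
  slide=[
    [-0.04,-0.004,0],
    [-0.04,-0.004,0],
    [-0.04,-0.004,0],
    [-0.04,-0.004,0],
    [-0.04,-0.004,0],
    [-0.04,-0.004,0],
    [-0.04,-0.004,0],
    [-0.04,-0.002,0.004],
    [-0.04,-0.002,0.004],
    [-0.04,-0.002,0.004],
    [-0.04,-0.002,0.004],
    [-0.04,-0.002,0.004],
    [-0.04,-0.002,0.004],
    [-0.04,-0.002,0.004],
    [0,0,0],
  ],
  twist=[
    [0,0,0],
    [0,0,0],
    [0,0,0],
    [0,0,0],
    [0,0,0],
    [0,0,0],
    [0,0,0],
    [0,0,0],
    [0,0,0],
    [0,0,0],
    [0,0,0],
    [0,0,0],
    [0,0,0],
    [0,0,0],
    [0,0,0],
  ],
)

```text
time_s: 4.2
position: [481.0, -452.0, 253.9]
tool_rot: [0.709, 0.705, -0.002, 0.0]
force: [-0.8, -0.1, 0.1]
grip_width: 1.0
finger_force: 0.0
```

```bash
python3 - <<'E'
from h import *; from cell import r; import pickle
np.set_printoptions(precision=1,suppress=True)
st=r.state();f=r.grab_frame("wrist")
pickle.dump((st,f),open("f3.pkl","wb"))
cv2.imwrite("pics/w3.png",f["frame"][:,:,::-1])
M=R.from_quat(st["tool_rot"]).as_matrix();print(st["position"],np.degrees(np.arctan2(M[1,1],M[0,1])))
for k in blobs(f,(80,80,30),(98,255,255),200)[:3]:
    for z in(0,22):
        q=plane(f,k,z,st);print(z,cv2.boundingRect(k),cv2.minAreaRect(q[:,:2].astype(np.float32)))
E
```

```text
[ 481.  -452.   253.9] -0.3502682466027187
0 (259, 76, 53, 71) ((487.4650573730469, -390.66412353515625), (48.234642028808594, 67.91656494140625), 9.575268745422363)
22 (259, 76, 53, 71) ((487.13323974609375, -390.06634521484375), (45.55477523803711, 64.14320373535156), 9.575258255004883)
```

View pics/w3.png

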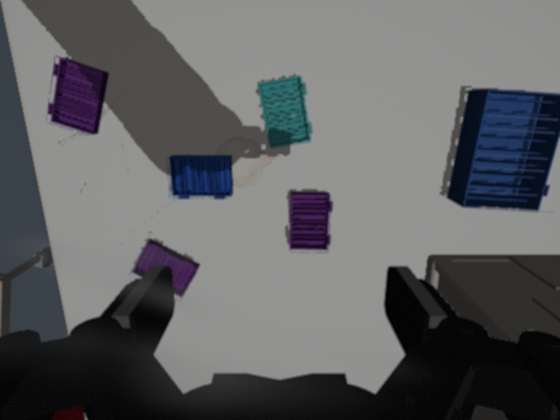

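Teal box at px (285,111), measured (487,-390) turned 9.6°, nearly as the shaker's 9.1°; blue and purple look-alikes are clear of the finger places.

Emit:
drive_tool(
  hand=[0,0,0,0,0,0,0],
  slide=[
    [0.0155,0.0015,0.04],
    [0.0155,0.0015,0.04],
    [0.0155,0.0015,0.04],
    [0.0155,0.0015,0.04],
    [0,0,0],
    [0,0,0],
    [0,0,0],
  ],
  twist=[
    [0,0,0],
    [0,0,0],
    [0,0,0],
    [0,0,0],
    [0,0,-0.086],
    [0,0,-0.086],
    [0,0,0],
  ],
)

```text
time_s: 4.95
position: [491.3, -382.5, 94.4]
tool_rot: [0.642, 0.767, 0.0, -0.0]
force: [0.1, -0.0, 0.1]
grip_width: 0.994
finger_force: 0.0
```

```bash
cat > where.py <<'E'
from cell import r; from h import *; from plan import plan
import sys
np.set_printoptions(precision=2,suppress=True)
st=r.state();M=R.from_quat(st["tool_rot"]).as_matrix()
print(st["time_s"],st["position"],"yaw",np.degrees(np.arctan2(M[1,1],M[0,1])),"tilt",np.degrees(M[:2,2]),st["force"],st["joint_pos"])
if len(sys.argv)>1: plan(eval(sys.argv[1]),st)
E
python3 where.py "[(487.3,-390.4,3,9.6,5)]"
```

```text
4.95 [ 491.35 -382.46   94.36] yaw 10.091692093159146 tilt [0.   0.05] [ 0.15 -0.01  0.06] [ 0.15  0.61  0.57  1.83 -0.44  0.83  1.12]
[[-0.0014,-0.0011,0.0183],[-0.0014,-0.0011,0.0183],[-0.0014,-0.0011,0.0183],[-0.0014,-0.0011,0.0183],[-0.0014,-0.0011,0.0183]]
[[0,0,0.002],[0,0,0.002],[0,0,0.002],[0,0,0.002],[0,0,0.002]]
5 [ 487.13 -390.3     2.86] 9.518734298028322
```

Emit:
drive_tool(
  hand=[0,0,0,0],
  slide=[
    [-0.0035,-0.0026,0.022],
    [-0.0035,-0.0026,0.022],
    [0,0,0],
    [0,0,0],
  ],
  twist=[
    [0,0,0.004],
    [0,0,0.004],
    [0,0,0],
    [0,0,0],
  ],
)

```text
time_s: 5.35
position: [487.4, -391.1, 50.8]
tool_rot: [0.646, 0.763, 0.0, -0.0]
force: [-0.0, -0.6, 0.9]
grip_width: 0.997
finger_force: 0.0
```

```bash
python3 where.py "[(487.3,-390.4,3,9.6,3)]"
```

```text
5.35 [ 487.36 -391.09   50.76] yaw 9.449995306579304 tilt [-0.01  0.01] [-0.04 -0.64  0.92] [ 0.19  0.67  0.53  1.84 -0.48  0.76  1.15]
[[0.0002,0.0,0.0159],[0.0002,0.0,0.0159],[0.0002,0.0,0.0159]]
[[0,0,-0.001],[0,0,-0.001],[0,0,-0.001]]
3 [ 487.26 -390.5     3.06] 9.621882645118548
```

Emit:
drive_tool(
  hand=[0,0,0,0,1,1,1,1,1,1],
  slide=[
    [0,0,0.016],
    [0,0,0.016],
    [0,0,0.015],
    [0,0,0],
    [0,0,0],
    [0,0,0],
    [0,0,0],
    [0,0,0],
    [0,0,0],
    [0,0,0],
  ],
  twist=[
    [0,0,0],
    [0,0,0],
    [0,0,0],
    [0,0,0],
    [0,0,0],
    [0,0,0],
    [0,0,0],
    [0,0,0],
    [0,0,0],
    [0,0,0],
  ],
)

```text
time_s: 6.35
position: [487.8, -391.9, 4.2]
tool_rot: [0.646, 0.763, 0.0, 0.001]
force: [-0.8, 0.0, 6.4]
grip_width: 0.512
finger_force: 61.7
```

Emit:
drive_tool(
  hand=[1,1,1,1,1,1],
  slide=[
    [0,0,-0.01],
    [0,0,-0.03],
    [0,0,-0.04],
    [0,0,-0.04],
    [0,0,-0.04],
    [0,0,0],
  ],
  twist=[
    [0,0,0],
    [0,0,0],
    [0,0,0],
    [0,0,0],
    [0,0,0],
    [0,0,0],
  ],
)

```text
time_s: 6.95
position: [489.5, -393.9, 169.4]
tool_rot: [0.646, 0.763, 0.001, 0.005]
force: [-0.1, 0.0, -1.1]
grip_width: 0.514
finger_force: 61.4
```

```bash
python3 - <<'E'
from h import *; from cell import r; import pickle
np.set_printoptions(precision=1,suppress=True)
from plan import plan
st=r.state();f=r.grab_frame("wrist")
pickle.dump((st,f),open("f4.pkl","wb"))
cv2.imwrite("pics/w4.png",f["frame"][:,:,::-1])
M=R.from_quat(st["tool_rot"]).as_matrix();print(st["position"],np.degrees(np.arctan2(M[1,1],M[0,1])))
for k in blobs(f,(80,80,30),(98,255,255),200)[:3]:
    q=plane(f,k,st["position"][2]-3.5+22,st);print(cv2.boundingRect(k),cv2.minAreaRect(q[:,:2].astype(np.float32)))
plan([(535,172,165,9.1,14)],st)
E
```

```text
[ 489.5 -393.9  169.4] 9.477778244996212
(221, 198, 121, 151) ((488.6905212402344, -386.4651794433594), (45.00822067260742, 64.17728424072266), 10.56755256652832)
[[0.0393,0.0099,0.0003],[0.0393,0.0099,0.0003],[0.0393,0.0099,0.0003],[0.0393,0.0099,0.0003],[0.0393,0.0099,0.0003],[0.0393,0.0099,0.0003],[0.0393,0.0099,0.0003],[0.0393,0.0099,0.0003],[0.0393,0.0099,0.0003],[0.0393,0.0099,0.0003],[0.0393,0.0099,0.0003],[0.0393,0.0099,0.0003],[0.0393,0.0099,0.0003],[0.0393,0.0099,0.0003]]
[[0,0,0.0],[0,0,0.0],[0,0,0.0],[0,0,0.0],[0,0,0.0],[0,0,0.0],[0,0,0.0],[0,0,0.0],[0,0,0.0],[0,0,0.0],[0,0,0.0],[0,0,0.0],[0,0,0.0],[0,0,0.0]]
14 [535.6 171.6 165.2] 9.477778244996212
```

View pics/w4.png

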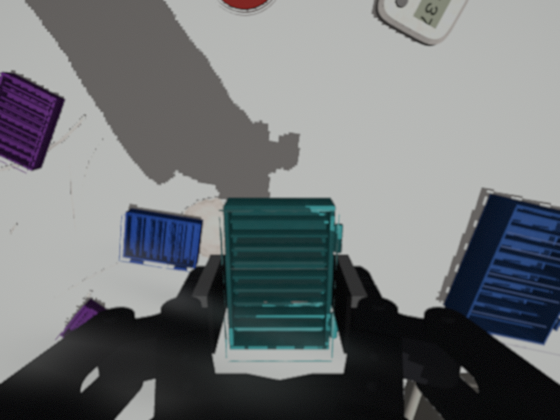

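Box is held square between pads (px 221–342 × 198–360), offset about +1.3 mm along tool x; so aim the TCP at about (534.9,170.7).

Emit:
drive_tool(
  hand=[1,1,1,1,1,1,1,1,1,1,1,1,1,1,1,1],
  slide=[
    [0.02,0.005,0],
    [0.038,0.01,0],
    [0.04,0.01,0],
    [0.04,0.01,0],
    [0.04,0.01,0],
    [0.04,0.01,0],
    [0.04,0.01,0],
    [0.04,0.01,0],
    [0.04,0.01,0],
    [0.04,0.01,0],
    [0.04,0.01,0],
    [0.04,0.01,0],
    [0.04,0.01,0],
    [0.03,0.007,0],
    [0.015,0.004,0],
    [0,0,0],
  ],
  twist=[
    [0,0,0],
    [0,0,0],
    [0,0,0],
    [0,0,0],
    [0,0,0],
    [0,0,0],
    [0,0,0],
    [0,0,0],
    [0,0,0],
    [0,0,0],
    [0,0,0],
    [0,0,0],
    [0,0,0],
    [0,0,0],
    [0,0,0],
    [0,0,0],
  ],
)

```text
time_s: 8.6
position: [530.9, 168.7, 162.3]
tool_rot: [0.645, 0.765, -0.001, -0.0]
force: [-0.2, -0.3, -0.5]
grip_width: 0.513
finger_force: 61.3
```

```bash
python3 where.py "[(534.9,170.7,110,9.1,3)]"
```

```text
8.6 [530.94 168.72 162.26] yaw 9.737630330641073 tilt [-0.09 -0.03] [-0.17 -0.29 -0.48] [-0.87  0.41  0.58  1.94 -0.29  0.88  0.03]
[[0.0004,0.0014,0.0174],[0.0004,0.0014,0.0174],[0.0004,0.0014,0.0174]]
[[0,0,0.004],[0,0,0.004],[0,0,0.004]]
3 [534.88 170.6  110.06] 9.050080976484084
```

Emit:
drive_tool(
  hand=[1,1,1,1,1,1],
  slide=[
    [0.0004,0.0014,0.021],
    [0.0004,0.0014,0.021],
    [0.0004,0.0014,0.021],
    [0,0,0],
    [0,0,0],
    [0,0,0],
  ],
  twist=[
    [0,0,0.004],
    [0,0,0.004],
    [0,0,0.003],
    [0,0,0],
    [0,0,0],
    [0,0,0],
  ],
)

```text
time_s: 9.2
position: [536.4, 167.6, 101.4]
tool_rot: [0.651, 0.759, 0.001, 0.0]
force: [-0.3, 0.0, -0.5]
grip_width: 0.515
finger_force: 61.3
```

```bash
python3 - <<'E'
from h import *; from cell import r
st=r.state();f=r.grab_frame("wrist")
cv2.imwrite("pics/w5.png",cv2.resize(f["frame"],(800,600),interpolation=cv2.INTER_CUBIC)[:,:,::-1])
E
python3 where.py "[(534.9,170.7,50,9.1,3)]"
```

```text
9.25 [536.43 167.95 101.46] yaw 8.818639742302642 tilt [0.09 0.04] [ 0.02 -0.01  0.37] [-0.82  0.5   0.53  1.97 -0.36  0.76  0.07]
[[0.001,-0.0004,0.0172],[0.001,-0.0004,0.0172],[0.001,-0.0004,0.0172]]
[[0,0,-0.002],[0,0,-0.002],[0,0,-0.002]]
3 [534.78 170.73  49.86] 9.162414419381136
```

View pics/w5.png

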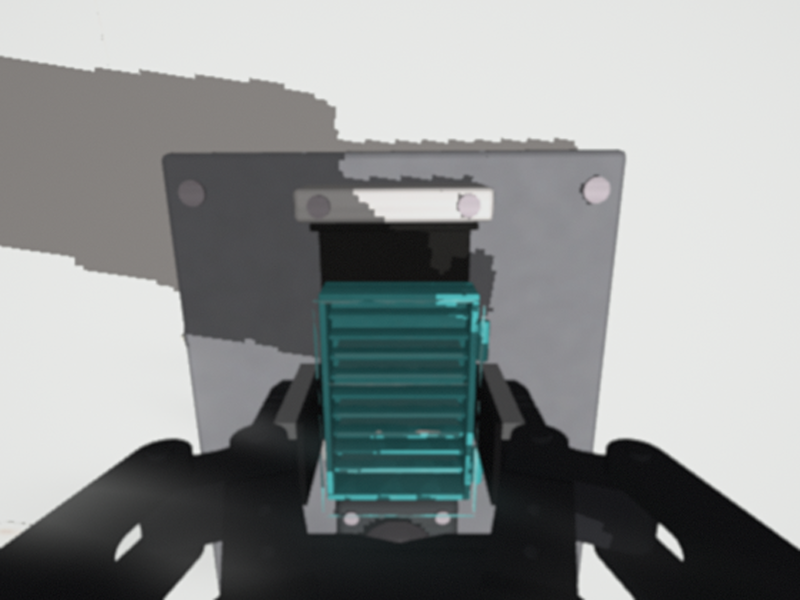

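Box, pad and fence are parallel; pad centre column 396 vs box 399.5, fence face at row ~226. Needs about +3.3 mm tool x, -0.9 mm tool y.

Emit:
drive_tool(
  hand=[1,1,1,1,1,1,1],
  slide=[
    [0.0033,-0.0009,0],
    [0,0,0.012],
    [0,0,0.012],
    [0,0,0.006],
    [0,0,0],
    [0,0,0],
    [0,0,0],
  ],
  twist=[
    [0,0,-0.005],
    [0,0,0],
    [0,0,0],
    [0,0,0],
    [0,0,0],
    [0,0,0],
    [0,0,0],
  ],
)

```text
time_s: 9.95
position: [534.6, 171.6, 70.5]
tool_rot: [0.648, 0.761, 0.0, 0.0]
force: [0.2, 0.7, -1.1]
grip_width: 0.517
finger_force: 61.4
```

```bash
python3 where.py "[(535,171.3,50,9.1,3)]"
```

```text
9.95 [534.6  171.57  70.48] yaw 9.15345093568372 tilt [0.03 0.  ] [ 0.22  0.69 -1.08] [-0.8   0.55  0.5   1.98 -0.4   0.7   0.1 ]
[[-0.0001,0.0001,0.0068],[-0.0001,0.0001,0.0068],[-0.0001,0.0001,0.0068]]
[[0,0,0.0],[0,0,0.0],[0,0,0.0]]
3 [534.94 171.32  50.08] 9.15345093568372
```

Emit:
drive_tool(
  hand=[1,1,1,1,1,1],
  slide=[
    [0,0,0.008],
    [0,0,0.007],
    [0,0,0.004],
    [0,0,0.001],
    [0,0,0],
    [0,0,0],
  ],
  twist=[
    [0,0,0],
    [0,0,0],
    [0,0,0],
    [0,0,0],
    [0,0,0],
    [0,0,0],
  ],
)

```text
time_s: 10.55
position: [534.4, 171.6, 50.4]
tool_rot: [0.648, 0.761, 0.0, 0.0]
force: [-0.6, 0.6, -1.0]
grip_width: 0.512
finger_force: 61.4
```

Emit:
drive_tool(
  hand=[1,1,1],
  slide=[
    [0,0,0.001],
    [0,0,0.001],
    [0,0,0],
  ],
  twist=[
    [0,0,0],
    [0,0,0],
    [0,0,0],
  ],
)

```text
time_s: 10.85
position: [534.5, 171.8, 49.2]
tool_rot: [0.648, 0.761, 0.0, -0.0]
force: [-2.3, -0.8, 8.1]
grip_width: 0.511
finger_force: 62.3
```

Contact (8 N). Let go and rise.

Emit:
drive_tool(
  hand=[0.3,0.2,0.1,0,0,0,0,0,0,0,0],
  slide=[
    [0,0,0],
    [0,0,0],
    [0,0,0],
    [0,0,0],
    [0,0,-0.01],
    [0,0,-0.02],
    [0,0,-0.03],
    [0,0,-0.03],
    [0,0,-0.02],
    [0,0,0],
    [0,0,0],
  ],
  twist=[
    [0,0,0],
    [0,0,0],
    [0,0,0],
    [0,0,0],
    [0,0,0],
    [0,0,0],
    [0,0,0],
    [0,0,0],
    [0,0,0],
    [0,0,0],
    [0,0,0],
  ],
)

```text
time_s: 11.95
position: [534.3, 171.8, 158.7]
tool_rot: [0.648, 0.761, 0.0, -0.0]
force: [-0.4, -0.3, 0.7]
grip_width: 1.0
finger_force: 0.0
```

```bash
python3 - <<'E'
from h import *; from cell import r
st=r.state();f=r.grab_frame("wrist")
cv2.imwrite("pics/w6.png",cv2.resize(f["frame"],(800,600),interpolation=cv2.INTER_CUBIC)[:,:,::-1])
E
python3 where.py "[(564.2,-11,200,9.1,5)]"
```

```text
12.0 [533.73 171.7  157.93] yaw 9.17923703349092 tilt [-0.04 -0.  ] [ 0.5  -0.06 -0.89] [-0.88  0.42  0.58  1.93 -0.3   0.87  0.02]
[[-0.037,0.0002,-0.0084],[-0.037,0.0002,-0.0084],[-0.037,0.0002,-0.0084],[-0.037,0.0002,-0.0084],[-0.037,0.0002,-0.0084]]
[[0,0,0.0],[0,0,0.0],[0,0,0.0],[0,0,0.0],[0,0,0.0]]
5 [564.23 -10.77 199.93] 9.17923703349092
```

View pics/w6.png

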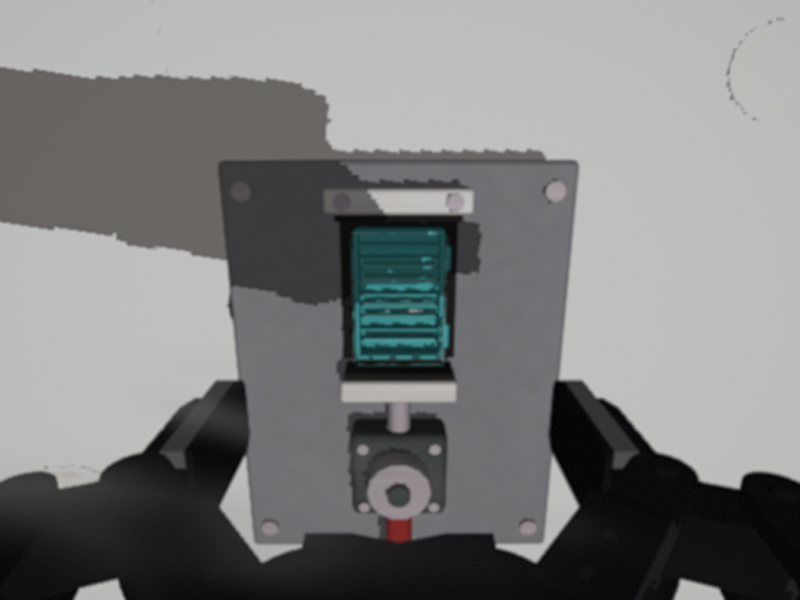

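Box sits centred on the pad (box centre column 400, pad 400), square, with gaps at fence and jaw. Now to the lever.

Emit:
drive_tool(
  hand=[0,0,0,0,0,0,0,0],
  slide=[
    [-0.037,0,-0.002],
    [-0.037,0,0],
    [-0.037,0,0],
    [-0.037,0,0],
    [-0.036,0,0],
    [0,0,0],
    [0,0,0],
    [0,0,0],
  ],
  twist=[
    [0,0,0],
    [0,0,0],
    [0,0,0],
    [0,0,0],
    [0,0,0],
    [0,0,0],
    [0,0,0],
    [0,0,0],
  ],
)

```text
time_s: 12.8
position: [563.0, -8.7, 159.4]
tool_rot: [0.648, 0.762, -0.0, -0.001]
force: [-0.7, -0.4, 0.4]
grip_width: 0.998
finger_force: 0.0
```

```bash
python3 where.py "[(564.4,-10.6,83,9.1,4)]"
```

```text
12.8 [563.01  -8.74 159.39] yaw 9.243992319946935 tilt [-0.1   0.02] [-0.7  -0.4   0.44] [-0.57  0.43  0.61  1.93 -0.31  0.88  0.36]
[[-0.0005,0.0003,0.0191],[-0.0005,0.0003,0.0191],[-0.0005,0.0003,0.0191],[-0.0005,0.0003,0.0191]]
[[0,0,0.001],[0,0,0.001],[0,0,0.001],[0,0,0.001]]
4 [564.51 -10.52  82.99] 9.014809201894609
```

Emit:
drive_tool(
  hand=[0,0,0,0,0.3,0.65,0.65,0.65,0.65,0.65],
  slide=[
    [-0.0005,0.0003,0.019],
    [-0.0005,0.0003,0.019],
    [-0.0005,0.0003,0.019],
    [-0.0005,0.0003,0.019],
    [0,0,0],
    [0,0,0],
    [0,0,0],
    [0,0,0],
    [0,0,0],
    [0,0,0],
  ],
  twist=[
    [0,0,0],
    [0,0,0],
    [0,0,0],
    [0,0,0],
    [0,0,0],
    [0,0,0],
    [0,0,0],
    [0,0,0],
    [0,0,0],
    [0,0,0],
  ],
)

```text
time_s: 13.8
position: [565.4, -11.7, 84.8]
tool_rot: [0.648, 0.761, 0.0, 0.0]
force: [-0.6, 0.2, -0.9]
grip_width: 0.346
finger_force: 0.0
```

```bash
python3 - <<'E'
from h import *; from cell import r; from plan import plan
np.set_printoptions(precision=2,suppress=True)
st=r.state();f=r.grab_frame("wrist")
cv2.imwrite("pics/w7.png",f["frame"][:,:,::-1])
P=np.array([550.9,73.3]);a=np.radians(9.13);X=np.array([np.cos(a),np.sin(a)]);Y=np.array([-X[1],X[0]])
print(st["position"],st["force"],st["grip_width"])
n=16;pts=[]
for i in range(1,n+1):
    t=1.66*i/n;k=P-85*(Y*np.cos(t)+X*np.sin(t));pts.append((k[0],k[1],83,9.13-np.degrees(t),1))
plan(pts,st)
E
```

```text
[565.36 -11.67  84.76] [-0.57  0.25 -0.92] 0.3463872134199848
[[0.0017,-0.0096,0.0018],[0.0004,-0.0088,-0.0],[0.0005,-0.0088,-0.0],[0.0004,-0.0088,-0.0],[0.0005,-0.0088,-0.0],[0.0004,-0.0088,-0.0],[0.0005,-0.0088,-0.0],[0.0005,-0.0088,-0.0],[0.0004,-0.0088,-0.0],[0.0005,-0.0088,-0.0],[0.0004,-0.0088,-0.0],[0.0005,-0.0088,-0.0],[0.0004,-0.0088,-0.0],[0.0005,-0.0088,-0.0],[0.0004,-0.0088,-0.0],[0.0005,-0.0088,-0.0]]
[[0,0,0.104],[0,0,0.104],[0,0,0.104],[0,0,0.104],[0,0,0.103],[0,0,0.104],[0,0,0.104],[0,0,0.104],[0,0,0.103],[0,0,0.104],[0,0,0.104],[0,0,0.104],[0,0,0.103],[0,0,0.104],[0,0,0.104],[0,0,0.104]]
16 [466.12  67.3   82.96] -85.9982542724601
```

View pics/w7.png

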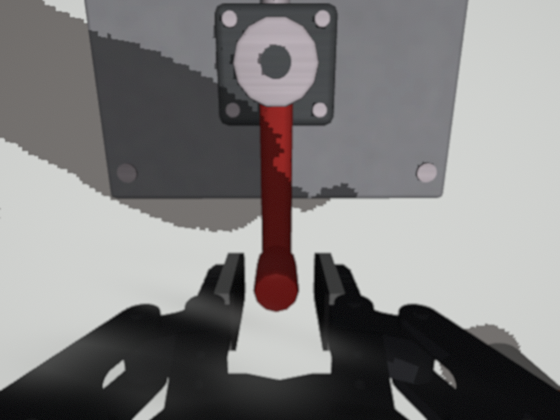

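Knob (276,292) is caged between the fingers, bar pointing to the hub (276,62). Sweep.

Emit:
drive_tool(
  hand=[0.65,0.65,0.65,0.65,0.65,0.65,0.65,0.65,0.65,0.65],
  slide=[
    [0.0015,-0.009,0.001],
    [0.0005,-0.009,0],
    [0.0005,-0.009,0],
    [0.0005,-0.009,0],
    [0.0005,-0.009,0],
    [0.0005,-0.009,0],
    [0.0005,-0.009,0],
    [0.0005,-0.009,0],
    [0.0005,-0.009,0],
    [0,0,0],
  ],
  twist=[
    [0,0,0.104],
    [0,0,0.104],
    [0,0,0.104],
    [0,0,0.104],
    [0,0,0.104],
    [0,0,0.104],
    [0,0,0.104],
    [0,0,0.104],
    [0,0,0.104],
    [0,0,0],
  ],
)

```text
time_s: 14.85
position: [490.0, 13.3, 83.3]
tool_rot: [0.922, 0.387, -0.0, 0.0]
force: [0.7, -2.2, -1.3]
grip_width: 0.351
finger_force: 0.9
```

```bash
python3 - <<'E'
from h import *; from cell import r; from plan import plan
np.set_printoptions(precision=2,suppress=True)
st=r.state()
M=R.from_quat(st["tool_rot"]).as_matrix();yaw=np.degrees(np.arctan2(M[1,1],M[0,1]))
P=np.array([550.9,73.3]);a=np.radians(9.13);X=np.array([np.cos(a),np.sin(a)]);Y=np.array([-X[1],X[0]])
d=st["position"][:2]-P;print(st["position"],st["force"],"yaw",yaw,"theta",np.arctan2(-d@X,-d@Y),"want from yaw",np.radians(9.13-yaw),"rad",np.hypot(*d),st["joint_pos"])
t0=np.arctan2(-d@X,-d@Y);n=8;pts=[]
for i in range(1,n+1):
    t=t0+(1.66-t0)*i/n;k=P-85*(Y*np.cos(t)+X*np.sin(t));pts.append((k[0],k[1],83,9.13-np.degrees(t),1))
plan(pts,st)
E
```

```text
[490.01  13.32  83.28] [ 0.72 -2.21 -1.31] yaw -44.48312773598722 theta 0.9522605264238367 want from yaw 0.9357256012852702 rad 85.47425702235232 [-0.79  0.52  0.82  2.15 -0.59  0.71 -0.35]
[[0.0009,-0.0075,0.0003],[0.0004,-0.0075,-0.0],[0.0003,-0.0075,-0.0],[0.0003,-0.0075,-0.0],[0.0004,-0.0075,-0.0],[0.0003,-0.0075,-0.0],[0.0003,-0.0076,-0.0],[0.0004,-0.0075,-0.0]]
[[0,0,0.105],[0,0,0.088],[0,0,0.089],[0,0,0.088],[0,0,0.089],[0,0,0.088],[0,0,0.089],[0,0,0.088]]
8 [466.15  67.38  82.98] -85.96527210345883
```

Tracking well; finish the arc.

Emit:
drive_tool(
  hand=[0.65,0.65,0.65,0.65,0.65,0.65,0.65,0.65,0.65,0.65,0.65],
  slide=[
    [0.001,-0.0075,0],
    [0.0004,-0.0075,0],
    [0.0004,-0.0075,0],
    [0.0004,-0.0075,0],
    [0.0004,-0.0075,0],
    [0.0004,-0.0075,0],
    [0.0004,-0.0075,0],
    [0.0004,-0.0075,0],
    [0,0,0],
    [0,0,0],
    [0,0,0],
  ],
  twist=[
    [0,0,0.09],
    [0,0,0.09],
    [0,0,0.09],
    [0,0,0.09],
    [0,0,0.09],
    [0,0,0.09],
    [0,0,0.09],
    [0,0,0.09],
    [0,0,0],
    [0,0,0],
    [0,0,0],
  ],
)

```text
time_s: 15.95
position: [466.7, 66.7, 83.4]
tool_rot: [0.999, 0.038, 0.0, -0.0]
force: [-0.1, 0.1, -0.8]
grip_width: 0.351
finger_force: 0.0
```

```bash
python3 where.py; python3 - <<'E'
from h import *; from cell import r
f=r.grab_frame("wrist"); st=r.state()
b=blobs(f,(0,120,50),(8,255,255),30)
for k in b[:3]: print(cv2.boundingRect(k))
cv2.imwrite("pics/w8.png",f["frame"][:,:,::-1])
E
```

```text
15.95 [466.73  66.73  83.4 ] yaw -85.59653088762126 tilt [0.01 0.01] [-0.11  0.12 -0.75] [-1.05  0.59  1.02  2.2  -0.76  0.76 -1.01]
(264, 110, 45, 208)
```

Emit:
drive_tool(
  hand=[0.6,0.6,0.6,0.6,0.6,0.6,0.6,0.6,0.6,0.6],
  slide=[
    [0,0,-0.02],
    [0,0,-0.03],
    [0,0,-0.04],
    [0,0,-0.04],
    [0,0,-0.04],
    [-0.03,0,-0.01],
    [-0.03,0,0],
    [0,0,0],
    [0,0,0],
    [0,0,0],
  ],
  twist=[
    [0,0,0],
    [0,0,0],
    [0,0,0],
    [0,0,0],
    [0,0,0],
    [0,0,0],
    [0,0,0],
    [0,0,0],
    [0,0,0],
    [0,0,0],
  ],
)

```text
time_s: 17.0
position: [424.6, 63.6, 256.6]
tool_rot: [0.999, 0.033, -0.016, 0.001]
force: [-0.4, -0.3, 0.3]
grip_width: 0.404
finger_force: 0.0
```

```bash
python3 where.py; python3 - <<'E'
from h import *; from cell import r
f=r.grab_frame("wrist");g=r.grab_frame("scene")
a=cv2.resize(g["frame"][150:300,180:380],(400,300),interpolation=cv2.INTER_CUBIC)
cv2.imwrite("pics/w9.png",np.hstack([cv2.resize(f["frame"],(400,300)),a])[:,:,::-1])
E
```

```text
17.0 [424.65  63.6  256.6 ] yaw -86.16271129312456 tilt [-1.88 -0.15] [-0.45 -0.31  0.26] [-1.44  0.04  1.23  2.11 -0.05  1.06 -1.7 ]
```

View pics/w9.png

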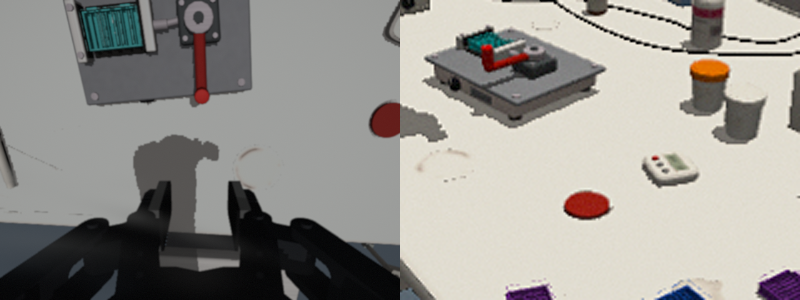

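The lever (knob at (201,97)) points along the shaker's -x and the jaw is forward. The box (113,27) is held against the fence, bystanders have not moved, and the arm is clear.

```bash
python3 -c "
from cell import r
print(r.close_job())"
```

```text
the job is handed in; nothing more can be done
None
```

The teal slide box is clamped lid up against the fence with the red lever snapped shut. The last pictures showed the arm clear and the bystanders still in place, and the job was handed in at about 17 s.

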